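# Thread the compression spring onto a cast housing's spring rod

## Robot

A 7-joint arm with a two-finger parallel gripper is mounted at the origin on the work surface. World frame = base frame: x ahead of the robot, y to its left, z up, the work surface at z = 0. Lengths are in m, angles in rad, forces in N, time in s.
With the tool pointing down it reaches from about 0.35 to 0.9 m from the base axis. Payload 19.9 kg.
Tool frame: the origin (TCP) lies between the finger pads; the fingertips stand 22 mm ahead of it and the grasp point (between the pads) lies 3 mm ahead of it (nose_length is the distance from the TCP to the fingertips, in m); z points along the fingers, x is the direction in which the jaws open and shut, and the axes are right-handed (so a half turn about z gives the same grasp; the last joint's range is limited). The gripper opens to 94 mm and grips with 3 to 60 N. Pads are 16 mm wide; open, the fingers measure 119 mm over their backs; the gripper's body (75 mm by 177 mm) begins 78 mm behind the grasp point.
Start: joints at [-1.387, 0.417, -0.01, 1.614, 0.005, 1.111, -0.053], TCP at [0.139, 0.609, 0.227] pointing down, gripper open.
Joint ranges: [-2.81, 2.81], [-0.39, 2.02], [-1.27, 1.25], [0.06, 2.57], [-1.19, 4.33], [0.19, 2], [-2.82, 2.82]. Speed limits (rad/s): [1.89, 1.89, 2.39, 2.39, 3.01, 3.01, 3.01].

## Interface

Orientations are given as a unit quaternion [w, x, y, z].
In Python, from station import get_obs, camera, close_job, boxes_of, mark_of, nose_length gives the robot as it stands.
- The arm moves only by the tool step_arm, never from a script. Its argument "plan" is one flat list of numbers, 6 for each row, row after row: the shift along the tool's x, y, z in m, then the turn, a rotation vector about the tool's x, y, z in degrees. In form: [dx, dy, dz, ax, ay, az, dx, dy, dz, ax, ay, az, ...]. A call has 1 to 12 rows; each row shifts and turns the pose as measured when the row begins, along the tool's axes as they then stand; what a row does not reach is not made up. A row lasts 1/12 s, in which the tool goes at most 41.7 mm and 7.16 degrees, less where a joint would pass 70% of its speed; a pose out of reach is approached as far as the arm can. A call with a gripper value outside its range is refused whole. "jaw" is the opening, from -1 (shut) to 1 (fully open), so that 0 is half open, set as the call begins (left out, the last holds). The fingers move at their own pace and stop on an object; "force" is the grip in N (left out, the last holds). Time passes only in rows, so rows that do not move let the fingers close. It gives the time, the measured TCP pose, the force and the opening at its end, in the units of the state.
- get_obs(): the state, without advancing time (a new reading comes with each control period).
- camera(name): name is "scene" or "top"; returns a dict with "image" (420x560x3 uint8, blue, green, red), "fx", "fy", "cx", "cy" (pixels), "distortion" ([k1, k2, p1, p2, k3] as OpenCV has them; the pictures are not rectified), "R" (3x3) and "t" (3): a world point X has camera coordinates R X + t. Camera axes: x right, y down, z forward; pixel columns grow to the right and rows downward; lengths in m; the calibration is good to about 2 mm. A picture is of the moment at which its call begins. There is no depth.
- close_job(): hands the job in, once; it reports no verdict.
Trained networks look in a picture, given as the dict that the camera call returned (one of the last four; its "shot" number tells which), for a name from the list of things; names that differ only in an ending like _2 or _b are one class to them, and where a whole thing is asked for, a point or a joint stands for the part that bears it (a point fixed in the world has none). Each returns a list of dicts, best first, with "conf" (0 to 1); they miss things now and then, are a little off and sometimes report something else, mostly with a low value. They report only what shows in the picture. A call takes as long as a camera call. They do not tell look-alikes from the thing itself.
- boxes_of(picture, query): "position" ([column, row] as shares, 0 to 1, of the picture: columns of its width, rows of its height, amid what is visible of it).
- mark_of(picture, query): "position" ([column, row] as shares, 0 to 1, of the picture: columns of its width, rows of its height: a listed point, or the origin of a listed thing).
The state is a dict: "time_s": time; "joint_positions": joint angles; "joint_velocities": joint speeds; "tau": joint torques, N m; "eef_pos": TCP position; "tcp_rot": TCP orientation; "wrist_force": force on the tool from outside, world axes, zero at the start; "torque": the same for the moment, N m; "gripper_width": finger opening in m.
Only numpy, scipy, OpenCV 4.12 (cv2) and the standard library are available. Lean on these libraries where they do the work, as an engineer would, in place of code of your own. Each camera call takes 0.05 s, during which the arm holds its last target. There are 200 camera calls.

## Task

Take the tall coil spring and thread it, foot down, over the spring rod that stands on the grey cast housing, until the spring stands fully home, upright on the housing's seat; then let go. The spring's inward-bent wire end will snag on the rod's two slotted collars: do not force it, but keep a light push and twist the spring slightly until it slips through each slot. Be gentle, and do not knock about the small black parts and the short spring on the table.

Things in the scene. Friction and masses are not known exactly. Their poses are not given: they have to be found in the camera images.
- spring: Tall steel compression spring, standing upright: outside diameter 40 mm, bore 32 mm, free height 76 mm, wire 4 mm, 0.08 kg. Origin: centre of its underside at free height; z along its axis, foot down. At the foot the wire end is bent inwards along the spring's own +x: a tang 4 x 4 mm, in the lowest 4 mm, reaching in to 9.5 mm from the axis. More than 20 N on the spring would bend it.
- spring_foot (a point): Centre of the spring's underside, on its movable foot; axes as the spring's (tang along +x). Only the spring's lower half gives: about 1200 N/m, solid after 12 mm, and in twist about 0.5 N m/rad, up to 0.4 rad. Grip it within the top 35 mm, which is stiff.
- housing: Grey die-cast housing, fixed, 150 x 110 mm (128 mm over the fins at y), 38 mm high, with a round boss of 76 mm diameter on top that carries the spring seat and the upright spring rod. Origin: centre of its underside, z up.
- spring_seat (a point): Centre of the flat spring seat, 50 mm above the housing's underside, from which the rod rises; axes of the housing. A 4 mm high rim of 48 mm inside diameter surrounds the seat. The spring must end standing on this seat, around the rod.
- rod_tip (a point): Tip of the rod, 68 mm above the seat; housing axes. Rod 14 mm thick, 10 mm cone nose, two fixed collars 28 mm wide, 6 mm thick, tops 24 and 48 mm above the seat. Each has one slot 6 mm wide for the tang, down to the rod. Slot angles vary and are not measured: each slot points, on its own, anywhere within 0.75 rad either side of the housing's +x.
- short_spring: Bystander: a short, thin spring, diameter 31 mm, 38 mm high, without a tang; leave alone. Origin: centre of its underside.
- sleeve: Bystander: black plastic tube, diameter 44 mm, 50 mm high. Origin: centre of its underside.
- dome_cap: Bystander: black rubber dome cap, diameter 52 mm, 46 mm high. Origin: centre of its underside.
- bored_block: Bystander: black block 52 x 52 x 40 mm with a bore. Origin: centre of its underside.
- clamp_ring: Bystander: black ring, diameter 64 mm, 40 mm high. Origin: centre of its underside.
Things that resemble listed ones, but are neither listed nor needed, are in the scene too. Leave any purple look-alike of the housing alone.

How it is judged:
By the outcome, as a careful person would: the job done as asked, in the order asked, and still so for the second after the job is handed in, with the robot touching nothing.
It also fails if it takes over 58 s, if anything falls off the work surface, if the arm or the gripper's body presses on something with over 40 N, if the wrist force passes 120 N, or if a joint passes its speed limit or range.

## Working session

There is one attempt and no reset: what is moved stays moved. The work goes in short steps, Python scripts to look and compute and a tool call to move; the robot and the scene stay as the last step left them, time stands still between calls to the robot, and variables do not carry over. Pictures are saved under pics/ and viewed, about 8 in all and at most 12, crops included, and the job is handed in when it is done.

Besides the shell and the picture viewer there is one more tool, called after "Emit:" as name(argument=value, ...), one argument or row to a line, values as JSON. step_arm: Moves the arm, as the interface text tells. Its arguments: {"type":"object","properties":{"plan":{"type":"array"},"jaw":{"type":"number"},"force":{"type":"number"}},"required":["plan"]}

```bash
mkdir -p pics; cat > h.py <<'E'
import numpy as np, cv2
from station import *
def und(c,uv):
    K=np.array([[c['fx'],0,c['cx']],[0,c['fy'],c['cy']],[0,0,1]])
    p=cv2.undistortPoints(np.array([[uv]],float),K,np.array(c['distortion'],float))[0,0]
    R=np.array(c['R']);t=np.array(c['t'])
    return -R.T@t, R.T@np.array([p[0],p[1],1])
def atz(c,uv,z):
    o,d=und(c,uv); return o+d*(z-o[2])/d[2]
def tri(c1,u1,c2,u2):
    o1,d1=und(c1,u1);o2,d2=und(c2,u2)
    s=np.linalg.lstsq(np.c_[d1,-d2],o2-o1,rcond=None)[0]
    a=o1+d1*s[0];b=o2+d2*s[1]; return (a+b)/2,np.linalg.norm(a-b)
def px(p): return np.array(p)*[560,420]
def proj(c,X):
    K=np.array([[c['fx'],0,c['cx']],[0,c['fy'],c['cy']],[0,0,1]])
    return cv2.projectPoints(np.array(X,float).reshape(-1,3),cv2.Rodrigues(np.array(c['R']))[0],np.array(c['t'],float),K,np.array(c['distortion'],float))[0][:,0]
E
python3 - <<'E'
from h import *
np.set_printoptions(precision=4,suppress=True)
print(nose_length if not callable(nose_length) else nose_length(), get_obs())
C={n:camera(n) for n in('scene','top')}
for n,c in C.items():
    print(n,und(c,(280,210)))
    for q in ['spring','spring_foot','housing','spring_seat','rod_tip','short_spring','sleeve','dome_cap','bored_block','clamp_ring']:
        print(n,q,[(px(m['position']).round(1).tolist(),round(m['conf'],2)) for m in mark_of(c,q)[:3]],[(px(m['position']).round(1).tolist(),round(m['conf'],2)) for m in boxes_of(c,q)[:2]])
cv2.imwrite('pics/a.png',cv2.resize(C['scene']['image'],(800,600)));cv2.imwrite('pics/b.png',cv2.resize(C['top']['image'],(800,600)))
E
```

```text
0.022 {'time_s': 0.0, 'joint_positions': array([-1.3875,  0.4179, -0.0103,  1.6142,  0.0047,  1.1107, -0.053 ]), 'joint_velocities': array([ 0.0002, -0.0005, -0.0005,  0.0005, -0.0003, -0.0005, -0.0023]), 'tau': array([ -0.0002, -85.1256,   0.6385, -42.5966,  -0.0489,   0.0187,
         0.0001]), 'eef_pos': array([0.1392, 0.6089, 0.2268]), 'tcp_rot': array([ 0.0004,  0.782 ,  0.6233, -0.0004]), 'wrist_force': array([-0.2152,  0.4757, -0.4776]), 'torque': array([ 0.0436, -0.0548,  0.007 ]), 'gripper_width': 0.09383072995117392}
scene (array([ 1.0312, -0.5702,  0.5987]), array([-0.5645,  0.632 , -0.531 ]))
scene spring [([192.2, 291.6], 0.8)] [([190.5, 279.9], 0.67)]
scene spring_foot [([187.9, 293.9], 0.51)] [([192.0, 296.3], 0.63)]
scene housing [([255.0, 218.1], 0.93), ([285.7, 181.2], 0.82), ([342.5, 217.2], 0.65)] [([342.1, 213.4], 0.95), ([251.5, 209.7], 0.9)]
scene spring_seat [([340.9, 200.6], 0.85), ([286.3, 167.0], 0.81), ([252.3, 203.9], 0.65)] [([286.3, 176.4], 0.8), ([254.2, 212.1], 0.66)]
scene rod_tip [([286.2, 149.9], 0.96), ([252.4, 178.8], 0.93), ([343.6, 220.0], 0.63
[... 659 characters left out ...]
 210.4], 0.67)] [([139.2, 311.3], 0.9), ([230.0, 284.8], 0.88)]
top spring_seat [([167.5, 205.3], 0.87), ([227.9, 280.8], 0.84), ([138.5, 309.3], 0.8)] [([141.5, 308.1], 0.97), ([231.6, 281.0], 0.91)]
top rod_tip [([226.8, 285.1], 0.87), ([127.6, 311.3], 0.8), ([161.2, 199.8], 0.76)] [([144.4, 310.6], 0.88), ([228.7, 284.2], 0.78)]
top short_spring [([310.3, 203.1], 0.51)] [([311.2, 203.5], 0.6), ([171.4, 209.3], 0.47)]
top sleeve [([374.9, 185.8], 0.5)] [([376.3, 177.3], 0.58)]
top dome_cap [([293.0, 255.8], 0.57)] [([293.2, 256.5], 0.86)]
top bored_block [([282.3, 161.5], 0.66)] [([283.0, 153.3], 0.71), ([170.9, 207.3], 0.5)]
top clamp_ring [([257.9, 114.7], 0.82)] [([262.8, 104.3], 0.69)]
```

View pics/a.png

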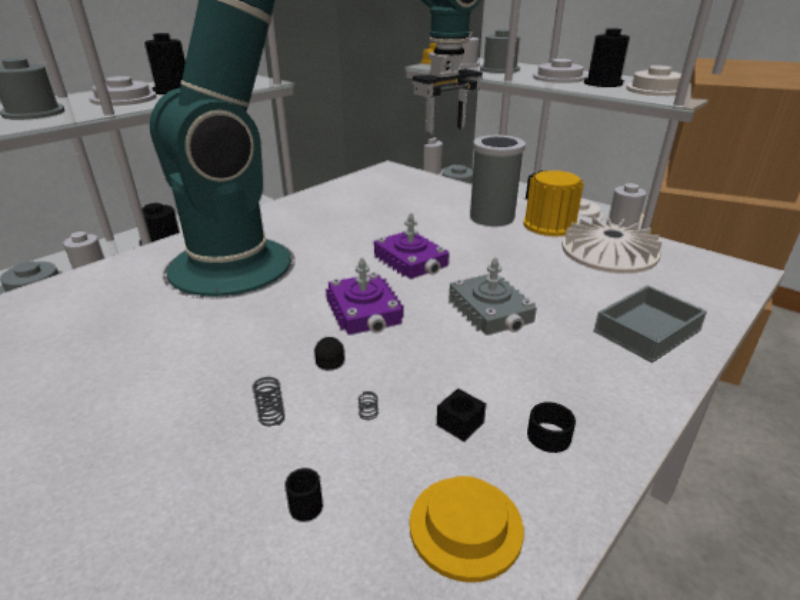

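View pics/b.png

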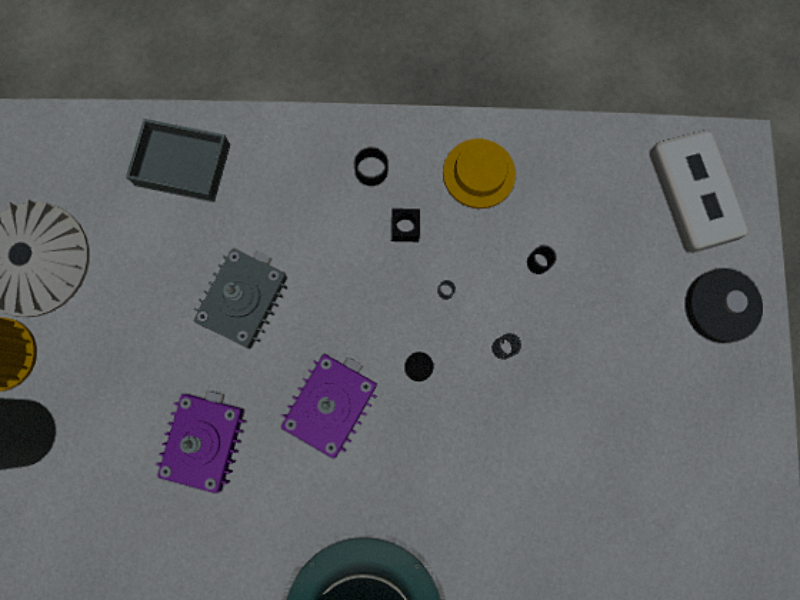

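The grey housing is at about (490,300) in the scene picture and (240,297) in the top picture. The tall spring is at (268,400) in the scene and (506,346) in the top. The port on the housing's end hints at its x axis. Next I triangulate and crop.

```bash
python3 - <<'E'
from h import *
np.set_printoptions(precision=4,suppress=True)
s=camera('scene');t=camera('top')
for n,a,b in [('foot',(188,293.9),(354.2,242.8)),('springmid',(190.5,279.9),(352,245)),('seat',(340.9,200.6),(167.5,205.3)),('tip',(345,182),(161.2,200.5)),('tipnet?',(343.6,182),(161.2,199.8)),('hous',(342.5,217.2),(168.7,210.4)),('dome',(230.5,256.6),(293,255.8)),('short',(259.4,291),(310.3,203.1))]:
    print(n,*tri(s,a,t,b))
print(s['fx'],t['fx'],t['R'])
def crop(c,u,v,h,S=400):
    return cv2.resize(c['image'][v-h:v+h,u-h:u+h],(S,S),interpolation=cv2.INTER_CUBIC)
A=np.hstack([crop(s,188,280,25),crop(t,354,242,20)]);B=np.hstack([crop(s,343,207,40),crop(t,168,208,40)])
I=cv2.resize(np.vstack([A,B]),(600,600));I=cv2.convertScaleAbs(I,alpha=1.6)
cv2.imwrite('pics/c.png',I)
E
```

```text
foot [ 0.4753 -0.2506  0.0031] 0.0018648162111136633
springmid [ 0.4682 -0.2374  0.0301] 0.0069373072633550715
seat [0.5505 0.2262 0.0566] 0.006144221293693984
tip [0.5529 0.2304 0.1134] 0.0023329277361406713
tipnet? [0.5524 0.2285 0.1146] 0.007237847065254536
hous [ 0.5504  0.2382 -0.0052] 0.00012421485152310944
dome [ 0.4382 -0.0927 -0.0092] 0.0009169462457151031
short [ 0.5797 -0.1357 -0.0053] 0.0014140284320086536
382.78499344832665 447.53821880974726 [[ 0.0202 -0.9995  0.0229]
 [-0.9859 -0.0237 -0.1654]
 [ 0.1659 -0.0192 -0.986 ]]
```

View pics/c.png

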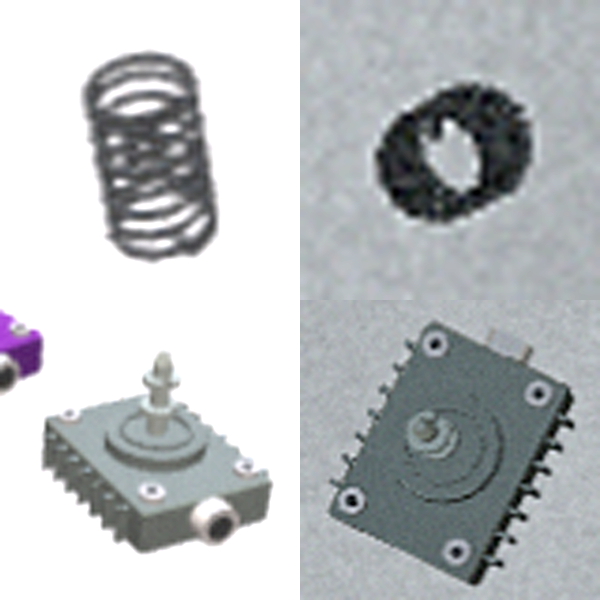

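The crop shows the spring's tang as a dark notch at the upper edge of the bore in the top view (tile about (437,132)), so it lies roughly along world +x. The housing port is at the upper-right end. I zoom in on the collars and the tang, with overlays.

```bash
python3 - <<'E'
from h import *
np.set_printoptions(precision=4,suppress=True)
av={}
for n in('scene','top'):
    L=[camera(n) for _ in range(6)]; c=L[0]; c['image']=np.mean([l['image'] for l in L],0).astype(np.uint8); av[n]=c
s,t=av['scene'],av['top']
import pickle; pickle.dump(av,open('av.pkl','wb'))
def crop(c,uv,h,S=400):
    u,v=np.round(uv).astype(int)
    return cv2.convertScaleAbs(cv2.resize(c['image'][v-h:v+h,u-h:u+h],(S,S),interpolation=cv2.INTER_CUBIC),alpha=1.4)
A=np.hstack([crop(s,(345,188),16),crop(t,(164,202),16)]);B=np.hstack([crop(s,(188,280),25),crop(t,(354,242),14)])
cv2.imwrite('pics/d.png',cv2.resize(np.vstack([A,B]),(600,600)))
# spring silhouette fit: dark mask in both views, union of foot..top circles
from scipy.optimize import minimize
th=np.linspace(0,2*np.pi,60)
def sil(c,x,y,r=.02,h=.076):
    P=[[x+r*np.cos(a),y+r*np.sin(a),z] for a in th for z in(0,h)]
    hull=cv2.convexHull(proj(c,P).astype(np.float32)); m=np.zeros((420,560),np.uint8)
    cv2.fillConvexPoly(m,np.round(hull*16).astype(int),255,shift=4,lineType=cv2.LINE_AA); return m/255.
for nm,c,roi in(('scene',s,(165,250,215,310)),('top',t,(335,222,375,265))):
    g=c['image'].mean(2); u0,v0,u1,v1=roi; sub=np.zeros((420,560),np.uint8)
    bg=np.median(g[v0:v1,u0:u1]); sub[v0:v1,u0:u1]=(g[v0:v1,u0:u1]<bg*.75)*255
    pts=np.argwhere(sub)[:,::-1].astype(np.float32); hull=cv2.convexHull(pts); m=np.zeros((420,560),np.uint8); cv2.fillConvexPoly(m,hull.astype(int),255)
    f=lambda p:abs(sil(c,*p)-m/255.).sum()
    r=min((minimize(f,(.475+dx,-.245+dy),method='Nelder-Mead',options=dict(initial_simplex=[[.475+dx,-.245+dy],[.485+dx,-.245+dy],[.475+dx,-.235+dy]])) for dx in(-.005,0.005) for dy in(-.005,.005)),key=lambda r:r.fun)
    print(nm,r.x,r.fun,m.sum()/255)
E
```

```text
scene [ 0.4721 -0.2424] 141.27450980392157 645.0
top [ 0.4724 -0.2434] 30.58823529411765 311.0
```

View pics/d.png

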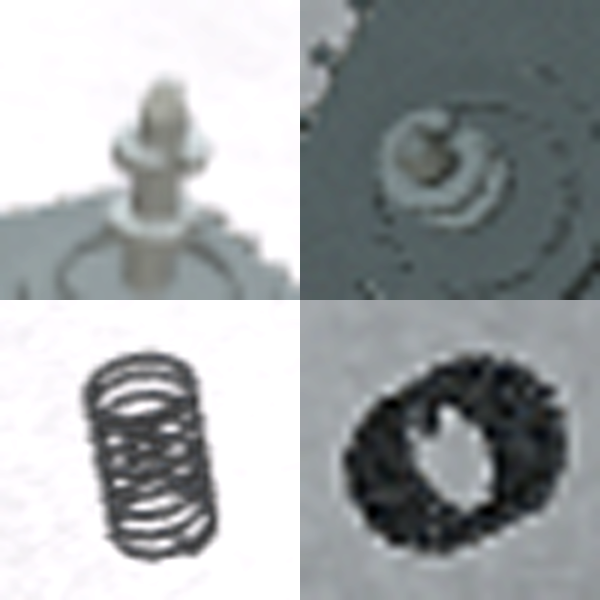

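The top view shows the upper collar with a slot at about tile (455,135), pointing roughly 45° to image upper right. I fit the rod position and sample intensity around each collar.

```bash
cat > fit.py <<'E'
from h import *
import pickle
np.set_printoptions(precision=4,suppress=True,linewidth=200)
av=pickle.load(open('av.pkl','rb'));s,t=av['scene'],av['top']
th=np.linspace(0,2*np.pi,72,endpoint=False)
def samp(c,x,y,r,z):
    P=proj(c,np.c_[x+r*np.cos(th),y+r*np.sin(th),np.full(72,z)]).astype(np.float32)
    return cv2.remap(c['image'].astype(np.float32).mean(2),P[:,0][None],P[:,1][None],cv2.INTER_CUBIC)[0]
# top view: upper collar fit
best=[]
for x in np.arange(.535,.57,.0005):
  for y in np.arange(.21,.245,.0005):
    best.append((samp(t,x,y,.0105,.098).mean()-.5*samp(t,x,y,.0165,.098).mean()-.5*samp(t,x,y,.004,.108).mean()*0-.0,x,y))
best.sort();b=best[-1];print('top collar',best[-3:])
print('ray tip from scene/top:',tri(s,(346.6,180.5),t,(161.2,200)))
print('scene tip at z=.118',atz(s,(346.6,180.5),.118),'bottom of rod v? collar top',atz(t,(161.9,203.1),.098))
# housing corner bolts, from top picture crop c.png : tile origin (128,168), scale 80/300
bl=[(434,344),(537,393),(350,500),(456,551)]
X=np.array([atz(t,(128+(u-300)*80/300,168+(v-300)*80/300),.038) for u,v in bl]);print(X,X.mean(0))
d=(X[0]+X[1]-X[2]-X[3])/2;print('yaw',np.arctan2(d[1],d[0]),np.linalg.norm(d),np.linalg.norm(X[0]-X[1]))
for x,y in((b[1],b[2]),(X[:,0].mean(),X[:,1].mean())):
  for z in(.098,.074):
    print(x,y,z)
    for r in (.009,.0115): 
        v=samp(t,x,y,r,z); print([(int(a),int(q)) for a,q in zip((np.degrees(th)+180)%360-180,v) if True][-24:]+[(int(np.degrees(a)),int(q)) for a,q in zip(th,v)][:10])
E
python3 fit.py
```

```text
top collar [(np.float32(60.125378), np.float64(0.5524999999999981), np.float64(0.23500000000000001)), (np.float32(60.226124), np.float64(0.5524999999999981), np.float64(0.23450000000000001)), (np.float32(60.23263), np.float64(0.5519999999999982), np.float64(0.23500000000000001))]
ray tip from scene/top: (array([0.5549, 0.2308, 0.1178]), np.float64(0.001758029902683242))
scene tip at z=.118 [0.5554 0.2315 0.118 ] bottom of rod v? collar top [0.5504 0.2328 0.098 ]
[[0.6229 0.2464 0.038 ]
 [0.5902 0.1737 0.038 ]
 [0.5133 0.2966 0.038 ]
 [0.4804 0.2227 0.038 ]] [0.5517 0.2348 0.038 ]
yaw -0.4247171364585365 0.12040197826098394 0.07968471449858719
0.5519999999999982 0.23500000000000001 0.098
[(-120, 80), (-115, 78), (-110, 73), (-105, 71), (-100, 69), (-95, 68), (-90, 70), (-85, 73), (-80, 77), (-75, 83), (-70, 88), (-65, 92), (-60, 92), (-55, 86), (-50, 76), (-45, 63), (-40, 56), (-35, 55), (-30, 61), (-25, 70), (-20, 79), (-15, 86), (-10, 90), (-5, 89), (0, 85), (5, 81), (10, 76), (14, 72), (20, 70), (25, 74), (29, 79), (35, 84), (40, 86), (45, 88)]
[(-120, 97), (-115, 98), (-110, 98), 
[... 1964 characters left out ...]
5), (-105, 56), (-100, 59), (-95, 63), (-90, 68), (-85, 72), (-80, 76), (-75, 80), (-70, 82), (-65, 86), (-60, 91), (-55, 93), (-50, 94), (-45, 94), (-40, 93), (-35, 94), (-30, 94), (-25, 95), (-20, 94), (-15, 92), (-10, 88), (-5, 80), (0, 71), (5, 62), (10, 53), (14, 49), (20, 47), (25, 50), (29, 54), (35, 60), (40, 66), (45, 70)]
[(-120, 94), (-115, 87), (-110, 83), (-105, 88), (-100, 95), (-95, 96), (-90, 92), (-85, 84), (-80, 79), (-75, 76), (-70, 72), (-65, 68), (-60, 68), (-55, 73), (-50, 77), (-45, 80), (-40, 82), (-35, 87), (-30, 93), (-25, 97), (-20, 95), (-15, 88), (-10, 80), (-5, 68), (0, 58), (5, 50), (10, 43), (14, 40), (20, 41), (25, 42), (29, 50), (35, 63), (40, 76), (45, 84)]
```

Rod centre (0.552, 0.2345): the collar fit and the bolt centroid agree. Housing yaw is about −24°, and the upper slot shows at about −37° in the world. The spring is at (0.4723, −0.243). I write a planner that prints the rows, then move.

```bash
cat > pl.py <<'E'
import sys
from h import *
from scipy.spatial.transform import Rotation as Ro
def cur():
    o=get_obs();q=np.array(o['tcp_rot']);R=Ro.from_quat([q[1],q[2],q[3],q[0]]).as_matrix()
    return o,np.array(o['eef_pos']),R
def plan(way,step=.035,rot=6.5,p=None,psi=None):
    """way: list of (x,y,z,psi_deg); prints flat rows"""
    o,p0,R=cur(); p=p0 if p is None else p; psi=np.degrees(np.arctan2(R[1,0],R[0,0])) if psi is None else psi
    print('t %.2f'%o['time_s'],'p',p.round(4),'psi %.1f'%psi,'tilt',np.degrees([R[0,2],R[1,2]]).round(2),'F',np.round(o['wrist_force'],2),'w %.4f'%o['gripper_width'],'q7 %.2f'%o['joint_positions'][6])
    rows=[]
    for x,y,z,s in way:
        d=np.array([x,y,z])-p; ds=s-psi
        n=max(1,int(np.ceil(max(np.linalg.norm(d)/step,abs(ds)/rot))))
        for i in range(n):
            a=np.radians(psi);c,sn=np.cos(a),np.sin(a);e=d/n
            rows.append([c*e[0]+sn*e[1],sn*e[0]-c*e[1],-e[2],0,0,-ds/n]);psi+=ds/n
        p=np.array([x,y,z])
    for k in range(0,len(rows),12):
        print('['+','.join(','.join('%g'%round(v,4 if j<3 else 1) for j,v in enumerate(r)) for r in rows[k:k+12])+']')
E
python3 - <<'E'
from pl import *
exec(open('fit.py').read().split('# top view')[0])
for r in(.0105,.0125,.0145):
    v=samp(t,.4723,-.2434,r,.004);print(r,[(int((np.degrees(a)+180)%360-180),int(q)) for a,q in zip(th,v)][-18:]+[(int(np.degrees(a)),int(q)) for a,q in zip(th,v)][:24])
print('cyl',atz(t,(14,300),.1))
plan([(.36,.38,.235,60),(.50,.15,.235,35),(.4723,-.2434,.18,10)])
E
```

```text
0.0105 [(-90, 115), (-85, 114), (-80, 114), (-75, 113), (-70, 113), (-65, 113), (-60, 113), (-55, 112), (-50, 111), (-45, 110), (-40, 111), (-35, 115), (-30, 120), (-25, 114), (-20, 94), (-15, 65), (-10, 40), (-5, 34), (0, 43), (5, 59), (10, 82), (14, 102), (20, 103), (25, 80), (29, 47), (35, 22), (40, 16), (45, 21), (50, 28), (55, 32), (59, 33), (65, 31), (70, 27), (75, 22), (80, 16), (84, 14), (90, 14), (95, 17), (100, 21), (105, 26), (110, 31), (115, 38)]
0.0125 [(-90, 120), (-85, 119), (-80, 118), (-75, 118), (-70, 120), (-65, 121), (-60, 118), (-55, 115), (-50, 114), (-45, 113), (-40, 112), (-35, 117), (-30, 128), (-25, 133), (-20, 108), (-15, 64), (-10, 18), (-5, 9), (0, 33), (5, 48), (10, 53), (14, 55), (20, 53), (25, 42), (29, 27), (35, 17), (40, 16), (45, 20), (50, 27), (55, 31), (59, 31), (65, 29), (70, 27), (75, 24), (80, 21), (84, 22), (90, 27), (95, 30), (100, 29), (105, 28), (110, 33), (115, 43)]
0.0145 [(-90, 148), (-85, 147), (-80, 135), (-75, 120), (-70, 110), (-65, 113), (-60, 120), (-55, 135), (-50, 136), (-45, 114), (-40, 112), (-35, 119), (-30, 128), (-25, 148), 
[... 588 characters left out ...]
0,0,1.7,-0.0124,0.0293,-0.0008,0,0,1.7,-0.0115,0.0297,-0.0008,0,0,1.7,-0.0106,0.03,-0.0008,0,0,1.7,-0.0097,0.0303,-0.0008,0,0,1.7,-0.0161,0.0295,-0,0,0,3.1,-0.0145,0.0304,-0,0,0,3.1]
[-0.0128,0.0311,-0,0,0,3.1,-0.0111,0.0318,-0,0,0,3.1,-0.0094,0.0323,-0,0,0,3.1,-0.0076,0.0328,-0,0,0,3.1,-0.0058,0.0332,-0,0,0,3.1,-0.004,0.0334,-0,0,0,3.1,-0.0207,0.0255,0.0046,0,0,2.1,-0.0198,0.0263,0.0046,0,0,2.1,-0.0188,0.027,0.0046,0,0,2.1,-0.0178,0.0276,0.0046,0,0,2.1,-0.0168,0.0283,0.0046,0,0,2.1,-0.0157,0.0289,0.0046,0,0,2.1]
[-0.0147,0.0294,0.0046,0,0,2.1,-0.0136,0.0299,0.0046,0,0,2.1,-0.0125,0.0304,0.0046,0,0,2.1,-0.0114,0.0308,0.0046,0,0,2.1,-0.0103,0.0312,0.0046,0,0,2.1,-0.0091,0.0316,0.0046,0,0,2.1]
```

```bash
python3 - <<'E'
from h import *
s=camera('scene');t=camera('top')
f=.7
print('cyl base front',atz(s,(493*f,222*f),0)); print('cyl base ctr?',atz(s,(494*f,212*f),0))
b=atz(s,(494*f,212*f),0)
for h in(.12,.16,.2,.24): print(h,proj(s,[b[0],b[1],h])/f,proj(t,[b[0],b[1],h])/f)
print('lip ctr row ~147, width 474..524')
E
```

```text
cyl base front [0.32118436 0.59637351 0.        ]
cyl base ctr? [0.28597753 0.65435549 0.        ]
0.12 [[498.18199986 169.29154888]] [[-37.11499442 441.41447899]]
0.16 [[499.67267976 154.14874604]] [[-52.92203429 442.37958105]]
0.2 [[501.21626206 138.51223289]] [[-69.91508889 443.40192808]]
0.24 [[502.81581082 122.35496732]] [[-88.222093   444.48504289]]
lip ctr row ~147, width 474..524
```

Emit:
step_arm(
  plan=[-0.0174,0.0266,-0.002,0,0,1.7,-0.0166,0.0271,-0.002,0,0,1.7,-0.0158,0.0276,-0.001,0,0,1.7,-0.015,0.0281,-0.001,0,0,1.7,-0.0141,0.0285,-0.001,0,0,1.7,-0.0133,0.0289,-0.001,0,0,1.7,-0.0124,0.0293,-0.001,0,0,1.7,-0.0115,0.0297,-0.001,0,0,1.7,-0.0106,0.03,-0.001,0,0,1.7,-0.0097,0.0303,-0.001,0,0,1.7,-0.0161,0.0295,0,0,0,3.1,-0.0145,0.0304,0,0,0,3.1],
)

```text
time_s: 3.9
eef_pos: [0.3995, 0.3147, 0.2392]
tcp_rot: [-0.002, 0.892, 0.451, 0.0]
wrist_force: [0.7, 0.0, 0.5]
gripper_width: 0.0943
```

Emit:
step_arm(
  plan=[-0.0128,0.0311,0,0,0,3.1,-0.0111,0.0318,0,0,0,3.1,-0.0094,0.0323,0,0,0,3.1,-0.0076,0.0328,0,0,0,3.1,-0.0058,0.0332,0,0,0,3.1,-0.004,0.0334,0,0,0,3.1,-0.0207,0.0255,0.004,0,0,2.1,-0.0198,0.0263,0.004,0,0,2.1,-0.0188,0.027,0.004,0,0,2.1,-0.0178,0.0276,0.004,0,0,2.1,-0.0168,0.0283,0.004,0,0,2.1,-0.0157,0.0289,0.004,0,0,2.1],
)

```text
time_s: 4.9
eef_pos: [0.4912, -0.0735, 0.2152]
tcp_rot: [-0.003, 0.984, 0.181, 0.003]
wrist_force: [1.1, 0.4, 0.1]
gripper_width: 0.0942
```

```bash
python3 -c "
from pl import *
plan([(.4723,-.2434,.18,10)])"
```

```text
t 4.90 p [ 0.4912 -0.0735  0.2152] psi 20.8 tilt [0.34 0.37] F [1.11 0.41 0.09] w 0.0942 q7 0.60
[-0.0156,0.0304,0.007,0,0,2.2,-0.0144,0.031,0.007,0,0,2.2,-0.0133,0.0315,0.007,0,0,2.2,-0.0121,0.032,0.007,0,0,2.2,-0.0109,0.0324,0.007,0,0,2.2]
```

Emit:
step_arm(
  plan=[-0.0156,0.0304,0.007,0,0,2.2,-0.0144,0.031,0.007,0,0,2.2,-0.0133,0.0315,0.007,0,0,2.2,-0.0121,0.032,0.007,0,0,2.2,-0.0109,0.0324,0.007,-0.2,-0.4,2.2,0,0,0,0,0,0],
)

```text
time_s: 5.4
eef_pos: [0.4681, -0.2567, 0.1785]
tcp_rot: [0.0, 0.997, 0.077, 0.002]
wrist_force: [0.2, -1.0, -0.4]
gripper_width: 0.0937
```

```bash
sed -i "s|    rows=\[\]|    b=np.cross(R[:,2],[0,0,-1]);print('tiltfix ax,ay',np.degrees(R.T@b)[:2].round(2),'tau',np.round(o['torque'],3)); rows=[]|" pl.py; python3 -c "
from pl import *
plan([(.4723,-.2434,.067,10)],step=.025)"
```

```text
t 5.40 p [ 0.4681 -0.2567  0.1785] psi 8.8 tilt [ 0.18 -0.01] F [ 0.16 -0.98 -0.39] w 0.0937 q7 0.86
tiltfix ax,ay [ 0.04 -0.18] tau [-0.134  0.115  0.035]
[0.0012,-0.0025,0.0223,0,0,-0.2,0.0012,-0.0025,0.0223,0,0,-0.2,0.0013,-0.0025,0.0223,0,0,-0.2,0.0013,-0.0025,0.0223,0,0,-0.2,0.0013,-0.0025,0.0223,0,0,-0.2]
```

Emit:
step_arm(
  plan=[0.0064,-0.0125,0.02,0,0,0,0,0,0.02,0,-0.2,0,0,0,0,0,0,0],
)

```text
time_s: 5.65
eef_pos: [0.4723, -0.2467, 0.1378]
tcp_rot: [0.001, 0.997, 0.074, 0.0]
wrist_force: [0.1, 0.2, -0.8]
gripper_width: 0.0939
```

```bash
python3 -c "
from pl import *
plan([(.4723,-.2434,.067,10)],step=.025)
s=camera('scene');t=camera('top')
I=np.hstack([cv2.resize(s['image'][205:325,120:240],(400,400)),cv2.resize(t['image'][170:290,300:420],(400,400))])
cv2.imwrite('pics/e.png',cv2.convertScaleAbs(I,alpha=1.3))"
```

```text
t 5.65 p [ 0.4723 -0.2467  0.1378] psi 8.5 tilt [ 0.06 -0.14] F [ 0.1   0.19 -0.8 ] w 0.0939 q7 0.87
tiltfix ax,ay [ 0.15 -0.04] tau [-0.054  0.123 -0.007]
[0.0002,-0.0011,0.0236,0,0,-0.5,0.0002,-0.0011,0.0236,0,0,-0.5,0.0002,-0.0011,0.0236,0,0,-0.5]
```

View pics/e.png

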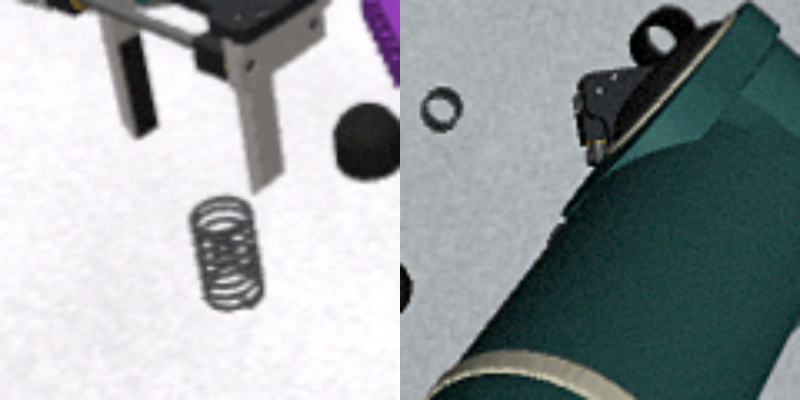

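The fingers straddle the spring (tips at tile (140,130) and (262,190), spring top at (222,210)). I check this by projection in the same run as the next plan.

```bash
python3 -c "
from pl import *
o,p,R=cur();s=camera('scene')
f=lambda X:((proj(s,X)-[120,205])*400/120).round(1)
for sx in(-1,1):
  print(sx,[f(p+R@np.array([sx*g,w,.022])).tolist() for g in(.047,.0595) for w in(-.008,.008)])
print('spring top ctr',f([.4723,-.2434,.076]),'foot',f([.4723,-.2434,0]))
"
```

```text
-1 [[[157.8, 121.4]], [[138.2, 134.4]], [[143.9, 115.0]], [[124.2, 127.8]]]
1 [[[269.4, 172.4]], [[250.4, 186.9]], [[285.1, 179.7]], [[266.2, 194.4]]]
spring top ctr [[216.1 203. ]] foot [[231.9 291.9]]
```

The projection offset is the same for the fingers and the spring (about +4, +6 tile px), so the relative alignment is good. Descend and grip.

Emit:
step_arm(
  plan=[0.0002,-0.0033,0.024,0.1,0,-0.5,0,0,0.024,0,0,-0.5,0,0,0.016,0,0,-0.5,0,0,0.006,0,0,0,0,0,0,0,0,0],
)

```text
time_s: 6.22
eef_pos: [0.4782, -0.2448, 0.0755]
tcp_rot: [0.002, 0.996, 0.089, 0.007]
wrist_force: [-0.7, 0.1, 0.7]
gripper_width: 0.0939
```

```bash
python3 -c "
from pl import *
plan([(.4723,-.2434,.067,10)],step=.025)"
```

```text
t 6.22 p [ 0.4782 -0.2448  0.0755] psi 10.2 tilt [ 0.86 -0.2 ] F [-0.71  0.06  0.69] w 0.0939 q7 0.96
tiltfix ax,ay [ 0.35 -0.81] tau [-0.144  0.127  0.03 ]
[-0.0055,-0.0024,0.0085,0,0,0.2]
```

Emit:
step_arm(
  plan=[-0.0055,-0.0024,0.0085,0.3,-0.8,0,0,0,0,0,0,0,0,0,0,0,0,0],
)

```text
time_s: 6.47
eef_pos: [0.4733, -0.2438, 0.0692]
tcp_rot: [0.001, 0.996, 0.089, 0.001]
wrist_force: [0.5, 0.8, 0.6]
gripper_width: 0.0942
```

```bash
python3 -c "
from pl import *
plan([(.4723,-.2434,.067,10)],step=.025)"
```

```text
t 6.47 p [ 0.4733 -0.2438  0.0692] psi 10.2 tilt [ 0.12 -0.08] F [0.54 0.78 0.6 ] w 0.0942 q7 0.96
tiltfix ax,ay [ 0.1  -0.11] tau [-0.105  0.053 -0.009]
[-0.001,-0.0006,0.0022,0,0,0.2]
```

Emit:
step_arm(
  plan=[-0.001,-0.0006,0.0022,0.1,-0.1,0,0,0,0,0,0,0,0,0,0,0,0,0,0,0,0,0,0,0,0,0,0,0,0,0],
  jaw=0.0,
  force=12,
)

```text
time_s: 6.88
eef_pos: [0.4732, -0.2437, 0.0688]
tcp_rot: [0.0, 0.996, 0.089, 0.001]
wrist_force: [-1.2, -0.3, -0.5]
gripper_width: 0.0641
```

Emit:
step_arm(
  plan=[0,0,0,0,0,0,0,0,0,0,0,0,0,0,0,0,0,0,0,0,0,0,0,0],
  jaw=-1,
  force=12,
)

```text
time_s: 7.22
eef_pos: [0.4733, -0.2437, 0.0691]
tcp_rot: [0.0, 0.996, 0.089, 0.001]
wrist_force: [-1.2, 0.1, 1.0]
gripper_width: 0.0397
```

```bash
python3 -c "
from pl import *
plan([(.4723,-.2434,.16,10)],step=.025)"
```

```text
t 7.22 p [ 0.4733 -0.2437  0.0691] psi 10.2 tilt [ 0.17 -0.04] F [-1.21  0.15  0.99] w 0.0397 q7 0.96
tiltfix ax,ay [ 0.07 -0.16] tau [-0.04   0.055 -0.032]
[-0.0002,-0.0001,-0.0227,0,0,0,-0.0002,-0.0001,-0.0227,0,0,0,-0.0002,-0.0001,-0.0227,0,0,0,-0.0002,-0.0001,-0.0227,0,0,0]
```

Gripped at 39.7 mm. Lift and carry.

```bash
python3 -c "
from pl import *
plan([(.4723,-.2434,.11,10),(.475,-.23,.22,10),(.552,.22,.22,-22)],step=.03)"
```

```text
t 7.22 p [ 0.4733 -0.2437  0.0691] psi 10.2 tilt [ 0.17 -0.04] F [-1.21  0.15  0.99] w 0.0397 q7 0.96
tiltfix ax,ay [ 0.07 -0.16] tau [-0.04   0.055 -0.032]
[-0.0005,-0.0003,-0.0205,0,0,0.1,-0.0005,-0.0002,-0.0205,0,0,0.1,0.0012,-0.0032,-0.0275,0,0,-0,0.0012,-0.0032,-0.0275,0,0,-0,0.0012,-0.0032,-0.0275,0,0,-0,0.0012,-0.0032,-0.0275,0,0,-0,0.0096,-0.0269,-0,0,0,2,0.0087,-0.0272,-0,0,0,2,0.0077,-0.0275,-0,0,0,2,0.0068,-0.0277,-0,0,0,2,0.0058,-0.0279,-0,0,0,2,0.0048,-0.0281,-0,0,0,2]
[0.0038,-0.0283,-0,0,0,2,0.0028,-0.0284,-0,0,0,2,0.0018,-0.0285,-0,0,0,2,0.0009,-0.0285,-0,0,0,2,-0.0001,-0.0285,-0,0,0,2,-0.0011,-0.0285,-0,0,0,2,-0.0021,-0.0285,-0,0,0,2,-0.0031,-0.0284,-0,0,0,2,-0.0041,-0.0282,-0,0,0,2,-0.0051,-0.0281,-0,0,0,2]
```

Emit:
step_arm(
  plan=[0,0,-0.012,0,0,0,0,0,-0.02,0,0,0,0.0012,-0.0032,-0.0275,0,0,0,0.0012,-0.0032,-0.0275,0,0,0,0.0012,-0.0032,-0.0275,0,0,0,0.0012,-0.0032,-0.0275,0,0,0,0.009,-0.02,-0.005,0,0,2,0.0087,-0.0272,0,0,0,2,0.0077,-0.0275,0,0,0,2,0.0068,-0.0277,0,0,0,2,0.0058,-0.0279,0,0,0,2,0.0048,-0.0281,0,0,0,2],
)

```text
time_s: 8.22
eef_pos: [0.5027, -0.07, 0.2324]
tcp_rot: [0.001, 1.0, -0.028, 0.003]
wrist_force: [0.2, -0.3, -0.9]
gripper_width: 0.0396
```

```bash
python3 -c "
from pl import *
plan([(.552,.215,.22,-20)],step=.03)"
```

```text
t 8.22 p [ 0.5027 -0.07    0.2324] psi -3.2 tilt [ 0.28 -0.1 ] F [ 0.24 -0.27 -0.94] w 0.0396 q7 0.19
tiltfix ax,ay [ 0.09 -0.29] tau [-0.114  0.057 -0.027]
[0.0033,-0.0287,0.0012,0,0,1.7,0.0025,-0.0288,0.0012,0,0,1.7,0.0016,-0.0289,0.0012,0,0,1.7,0.0008,-0.0289,0.0012,0,0,1.7,-0.0001,-0.0289,0.0012,0,0,1.7,-0.0009,-0.0289,0.0012,0,0,1.7,-0.0018,-0.0289,0.0012,0,0,1.7,-0.0026,-0.0288,0.0012,0,0,1.7,-0.0034,-0.0287,0.0012,0,0,1.7,-0.0043,-0.0286,0.0012,0,0,1.7]
```

Emit:
step_arm(
  plan=[0.0033,-0.0287,0.001,0,-0.3,1.7,0.0025,-0.0288,0.001,0,0,1.7,0.0016,-0.0289,0.001,0,0,1.7,0.0008,-0.0289,0.001,0,0,1.7,-0.0001,-0.0289,0.001,0,0,1.7,-0.0009,-0.0289,0.001,0,0,1.7,-0.0018,-0.0289,0.001,0,0,1.7,-0.0026,-0.027,0.001,0,0,1.7,-0.0034,-0.022,0.001,0,0,1.7,-0.0043,-0.016,0.001,0,0,1.7,0,0,0,0,0,0,0,0,0,0,0,0],
)

```text
time_s: 9.22
eef_pos: [0.5467, 0.2126, 0.232]
tcp_rot: [-0.0, 0.983, -0.183, 0.002]
wrist_force: [0.3, -0.5, -1.1]
gripper_width: 0.0398
```

```bash
python3 -c "
from pl import *
plan([(.552,.2345,.206,-22)],step=.03)"
```

```text
t 9.22 p [0.5467 0.2126 0.232 ] psi -21.1 tilt [ 0.21 -0.  ] F [ 0.35 -0.47 -1.1 ] w 0.0398 q7 -0.58
tiltfix ax,ay [-0.07 -0.19] tau [-0.096  0.146  0.046]
[-0.0015,-0.0112,0.013,0,0,0.5,-0.0016,-0.0112,0.013,0,0,0.5]
```

Emit:
step_arm(
  plan=[-0.003,-0.022,0.013,0,-0.2,1,0,0,0.009,0,0,0,0,0,0.003,0,0,0,0,0,0,0,0,0],
)

```text
time_s: 9.55
eef_pos: [0.5523, 0.2319, 0.2088]
tcp_rot: [-0.001, 0.981, -0.192, 0.001]
wrist_force: [-0.3, -0.1, -0.0]
gripper_width: 0.0396
```

```bash
python3 -c "
from pl import *
plan([(.552,.2345,.206,-22)],step=.03)
s=camera('scene');t=camera('top')
I=np.hstack([cv2.resize(s['image'][130:230,295:395],(400,400),interpolation=cv2.INTER_CUBIC),cv2.resize(t['image'][150:250,110:210],(400,400),interpolation=cv2.INTER_CUBIC)])
cv2.imwrite('pics/f.png',cv2.convertScaleAbs(I,alpha=1.3))
f=lambda X:((proj(s,X)-[295,130])*4).round(1)
o,p,R=cur();fz=p[2]-.0691
print('pred foot',f([p[0],p[1],fz]),'pred top',f([p[0],p[1],fz+.076]),'tip',f([.552,.2345,.118]),'seat',f([.552,.2345,.05]))"
```

```text
t 9.55 p [0.5523 0.2319 0.2088] psi -22.2 tilt [0.11 0.08] F [-0.29 -0.13 -0.  ] w 0.0396 q7 -0.61
tiltfix ax,ay [-0.11 -0.07] tau [-0.103  0.13  -0.03 ]
[-0.0013,-0.0023,0.0028,0,0,-0.2]
pred foot [[206.  170.7]] pred top [[217.   63.2]] tip [[204.6 198.9]] seat [[195.8 285.6]]
```

View pics/f.png

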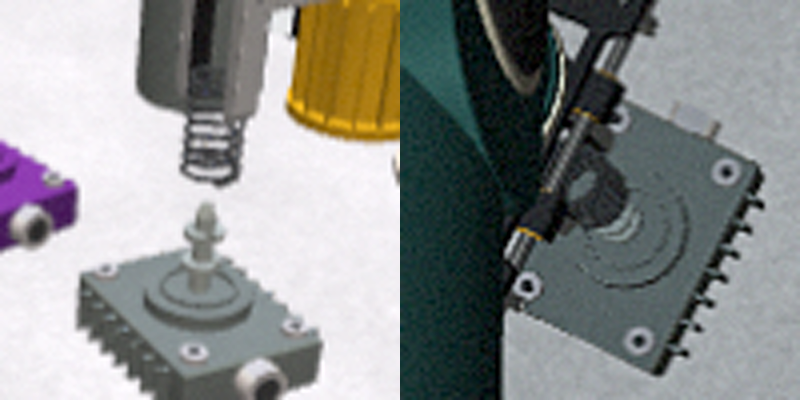

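The scene tile shows the spring foot centre at about (210,170) and the rod axis at x about 207, so the spring sits about 1.5 mm too far right. In the top tile the spring's lower-right edge runs through about (628,185)–(600,222). I compare it radially with the prediction.

```bash
python3 -c "
from pl import *
np.set_printoptions(precision=1,suppress=True,linewidth=200)
L=[camera('top') for _ in range(4)];t=L[0];t['image']=np.mean([l['image'] for l in L],0).astype(np.uint8)
o,p,R=cur();fz=p[2]-.0691
g=t['image'].astype(np.float32).mean(2)
for a in range(-180,-40,15):
    rr=np.arange(.014,.026,.001);P=proj(t,np.c_[p[0]+rr*np.cos(np.radians(a)),p[1]+rr*np.sin(np.radians(a)),np.full(len(rr),fz+.004)]).astype(np.float32)
    print(a,cv2.remap(g,P[:,0][None],P[:,1][None],cv2.INTER_LINEAR)[0].astype(int))
f=lambda X:((proj(t,X)-[110,150])*8).round(0)
I=cv2.convertScaleAbs(cv2.resize(t['image'][150:225,110:210],(800,600),interpolation=cv2.INTER_CUBIC),alpha=1.3)
th=np.linspace(0,2*np.pi,50)
for x,y,z,r,c in((p[0],p[1],fz,.02,(0,0,255)),(.552,.2345,.098,.014,(0,255,0)),(.552,.2345,.074,.014,(255,255,0)),(.552,.2345,.062,.038,(0,255,255))):
    cv2.polylines(I,[f(np.c_[x+r*np.cos(th),y+r*np.sin(th),np.full(50,z)]).astype(int)],True,c,1)
cv2.imwrite('pics/g.png',I)"
```

```text
-180 [30 32 33 33 31 52 72 80 78 75 63 52]
-165 [ 39  38  35  30  27  41  74 106  95  81  76  76]
-150 [ 33  33  31  29  30  49  71  90 102 110  99  84]
-135 [ 34  32  31  30  28  36  64  88 107 107 105 101]
-120 [ 33  30  29  30  35  48  64  81  96 105 100  91]
-105 [29 29 30 32 34 47 59 71 82 91 85 76]
-90 [33 32 30 28 34 40 49 60 69 71 74 73]
-75 [27 26 26 25 30 39 49 62 76 78 78 76]
-60 [28 28 28 29 32 36 44 52 61 68 71 71]
-45 [27 27 27 28 31 39 49 61 72 75 74 73]
```

View pics/g.png

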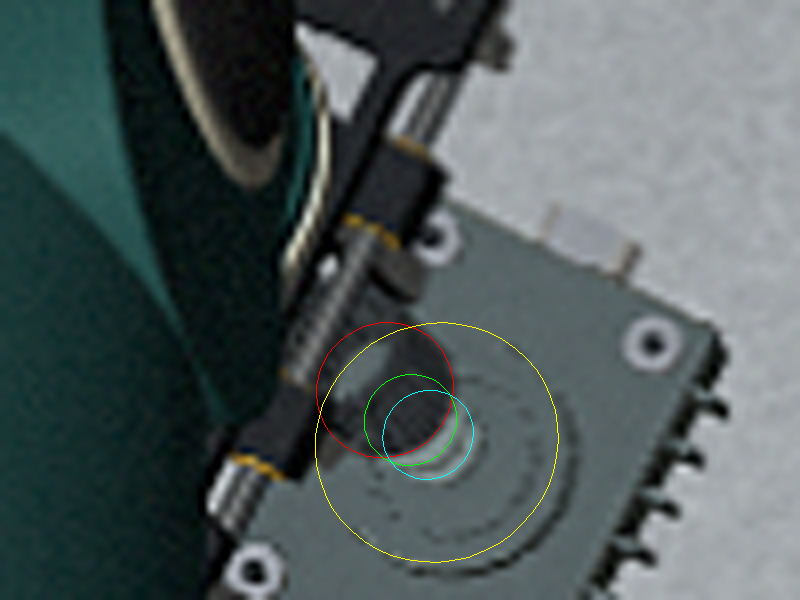

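The spring's edge matches the kinematic prediction within 0.5 mm. The lower collar's bright crescent lies about 6 px lower right of my rod estimate, so I refit the rod by edge crossings in the clean pictures.

```bash
cat > fit2.py <<'E'
exec(open('fit.py').read().split('# top view')[0])
from scipy.optimize import least_squares
g=t['image'].astype(np.float32).mean(2)
def cross(x,y,z,r0,angs):
    out=[]
    for a in angs:
        rr=np.arange(r0-.004,r0+.0045,.00025);P=proj(t,np.c_[x+rr*np.cos(a),y+rr*np.sin(a),np.full(len(rr),z)]).astype(np.float32)
        v=cv2.remap(g,P[:,0][None],P[:,1][None],cv2.INTER_CUBIC)[0];d=np.gradient(v);k=np.argmin(d)
        out.append((a,rr[k],d[k]))
    return out
def fit(z,r0,angs,x=.5515,y=.234):
    for _ in range(6):
        c=[q for q in cross(x,y,z,r0,angs) if q[2]<-2]
        A=np.array([[np.cos(q[0]),np.sin(q[0]),1] for q in c]);e=np.array([q[1] for q in c])-r0
        s=np.linalg.lstsq(A[:,:2],e-0*r0,rcond=None)[0];x+=s[0];y+=s[1]
    return x,y,len(c),np.std(e)
R=np.radians
print('upper',fit(.098,.014,R(np.arange(10,130,8)))), print('upper side incl',fit(.098,.014,R(np.r_[np.arange(0,200,8)])))
print('lower',fit(.074,.014,R(np.arange(-170,-60,8)))),print('lower bottom edge z=.071',fit(.070,.014,R(np.arange(-170,-60,8))))
E
python3 fit2.py
```

```text
upper (np.float64(0.5514488214916797), np.float64(0.2330772535889416), 15, np.float64(0.00027182510717166847))
upper side incl (np.float64(0.5517575533208038), np.float64(0.23347200404793783), 25, np.float64(0.0012391125856838045))
lower (np.float64(0.551909676849357), np.float64(0.23463323747692896), 14, np.float64(0.0009266807675235095))
lower bottom edge z=.071 (np.float64(0.5526630173648474), np.float64(0.23548663353110502), 14, np.float64(0.0011254250897563389))
```

Emit:
step_arm(
  plan=[-0.0015,-0.0005,0.012,-0.1,-0.1,0,0,0,0.012,0,0,0,0,0,0.005,0,0,0,0,0,0,0,0,0],
)

```text
time_s: 10.18
eef_pos: [0.5514, 0.2332, 0.1779]
tcp_rot: [-0.001, 0.981, -0.192, 0.0]
wrist_force: [-0.8, 0.1, -0.1]
gripper_width: 0.0399
```

```bash
python3 -c "
from pl import *
plan([(.5512,.2328,.173,-22)],step=.03)"
```

```text
t 10.18 p [0.5514 0.2332 0.1779] psi -22.2 tilt [0.06 0.1 ] F [-0.82  0.05 -0.09] w 0.0399 q7 -0.59
tiltfix ax,ay [-0.12 -0.02] tau [-0.067  0.126 -0.043]
[-0,0.0005,0.0049,0,0,-0.2]
```

Emit:
step_arm(
  plan=[0,0.0004,0.006,0,0,0,0,0,0,0,0,0],
)

```text
time_s: 10.35
eef_pos: [0.5509, 0.2326, 0.1705]
tcp_rot: [-0.0, 0.981, -0.192, -0.0]
wrist_force: [-0.2, -0.5, -0.6]
gripper_width: 0.0399
```

```bash
python3 -c "
from pl import *
plan([(.5512,.2328,.170,-22)],step=.03)
L=[camera('scene') for _ in range(3)];I=np.mean([l['image'] for l in L],0)
cv2.imwrite('pics/h.png',cv2.convertScaleAbs(cv2.resize(I[150:225,300:400].astype(np.uint8),(800,600),interpolation=cv2.INTER_CUBIC),alpha=1.2))"
```

```text
t 10.35 p [0.5509 0.2326 0.1705] psi -22.2 tilt [-0.    0.05] F [-0.17 -0.51 -0.57] w 0.0399 q7 -0.59
tiltfix ax,ay [-0.05  0.02] tau [-0.085  0.164  0.016]
[0.0002,-0.0002,0.0005,0,0,-0.2]
```

View pics/h.png

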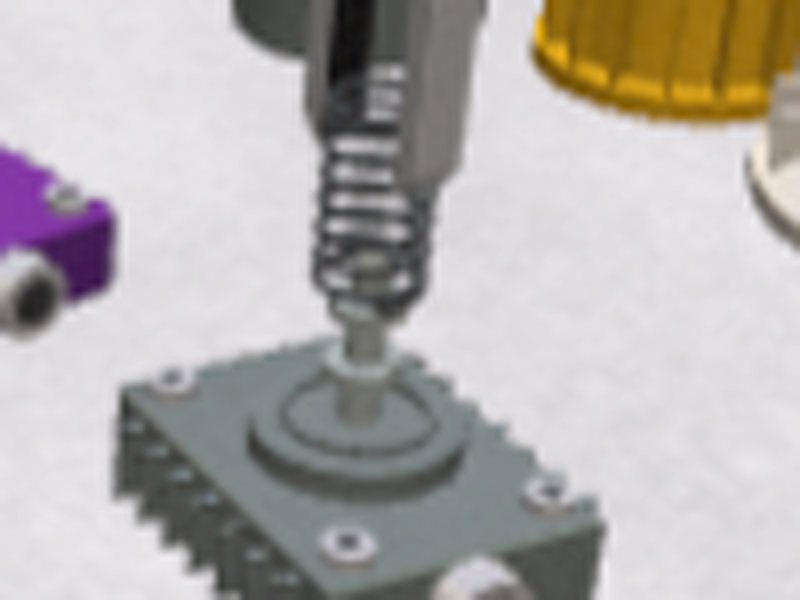

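The foot is centred on the rod axis (370 vs about 367 px, under 0.5 mm) and sits just above the upper collar. Now I make light contact.

Emit:
step_arm(
  plan=[0,0,0.004,0,0,0,0,0,0.003,0,0,0,0,0,0.002,0,0,0],
)

```text
time_s: 10.75
eef_pos: [0.5523, 0.2332, 0.1635]
tcp_rot: [-0.002, 0.981, -0.192, 0.001]
wrist_force: [0.4, -0.4, 0.1]
gripper_width: 0.0397
```

Emit:
step_arm(
  plan=[0,0,0.003,0,0,0,0,0,0.001,0,0,0],
)

```text
time_s: 10.92
eef_pos: [0.5523, 0.2332, 0.1589]
tcp_rot: [-0.002, 0.981, -0.192, 0.001]
wrist_force: [-0.8, -0.1, -1.5]
gripper_width: 0.0398
```

No force yet, which suggests the tang is entering the upper slot directly. Continue gently, correcting the drift.

Emit:
step_arm(
  plan=[-0.0008,0.0004,0.003,0,-0.2,0,0,0,0.003,0,0,0,0,0,0,0,0,0],
)

```text
time_s: 11.17
eef_pos: [0.5512, 0.2331, 0.152]
tcp_rot: [-0.002, 0.981, -0.192, -0.001]
wrist_force: [0.3, 0.4, -1.0]
gripper_width: 0.0396
```

```bash
python3 -c "
from pl import *
plan([(.5512,.2328,.148,-22)],step=.03)"
```

```text
t 11.17 p [0.5512 0.2331 0.152 ] psi -22.2 tilt [-0.03  0.25] F [ 0.29  0.36 -1.02] w 0.0396 q7 -0.57
tiltfix ax,ay [-0.22  0.12] tau [-0.072  0.073 -0.02 ]
[0.0001,0.0003,0.004,0,0,-0.2]
```

Emit:
step_arm(
  plan=[0,0,0.004,-0.2,0.1,0,0,0,0.003,0,0,0,0,0,0,0,0,0],
)

```text
time_s: 11.42
eef_pos: [0.5512, 0.2331, 0.1442]
tcp_rot: [0.0, 0.981, -0.192, -0.0]
wrist_force: [0.1, -0.1, -0.9]
gripper_width: 0.0395
```

Emit:
step_arm(
  plan=[0,0,0.003,0,0,0,0,0,0.001,0,0,0],
)

```text
time_s: 11.58
eef_pos: [0.5514, 0.2333, 0.1401]
tcp_rot: [-0.0, 0.981, -0.192, 0.0]
wrist_force: [-0.8, 0.1, 4.0]
gripper_width: 0.0401
```

Contact at the lower collar, 4 N at the expected height. Keep the push and twist toward the shorter side first.

Emit:
step_arm(
  plan=[0,0,0.0005,0,0,3,0,0,0.0003,0,0,3,0,0,0.0003,0,0,3,0,0,0.0003,0,0,3],
)

```text
time_s: 11.92
eef_pos: [0.5524, 0.2342, 0.1397]
tcp_rot: [-0.002, 0.955, -0.297, 0.001]
wrist_force: [0.3, 1.0, 3.9]
gripper_width: 0.0398
```

```bash
python3 -c "
from pl import *
plan([(.5512,.2331,.139,-22)],step=.03)"
```

```text
t 11.92 p [0.5524 0.2342 0.1397] psi -34.5 tilt [0.15 0.16] F [0.28 1.02 3.88] w 0.0398 q7 -0.76
tiltfix ax,ay [-0.21 -0.03] tau [ 0.144  0.077 -0.011]
[-0.0002,0.0008,0.0003,0,0,-6.3,-0.0003,0.0008,0.0003,0,0,-6.3]
```

Emit:
step_arm(
  plan=[-0.0003,0.0014,0.0004,-0.2,0,3,0,0,0.0003,0,0,3,0,0.0003,0.0003,0,0,3,0,0,0.0003,0,0,3],
)

```text
time_s: 12.25
eef_pos: [0.5529, 0.2345, 0.14]
tcp_rot: [-0.002, 0.917, -0.4, 0.002]
wrist_force: [0.2, -0.4, 4.0]
gripper_width: 0.0402
```

```bash
python3 -c "
from pl import *
plan([(.5512,.2331,.139,-22)],step=.03)"
```

```text
t 12.25 p [0.5529 0.2345 0.14  ] psi -47.1 tilt [0.27 0.17] F [ 0.23 -0.45  4.04] w 0.0402 q7 -0.95
tiltfix ax,ay [-0.31 -0.06] tau [-0.236  0.173  0.018]
[-0,0.0005,0.0003,0,0,-6.3,-0.0001,0.0005,0.0003,0,0,-6.3,-0.0001,0.0005,0.0003,0,0,-6.3,-0.0002,0.0005,0.0003,0,0,-6.3]
```

Emit:
step_arm(
  plan=[0,0.0022,0.0004,-0.3,0,2,0,0.0006,0.0003,0,0,3,0,0.0006,0.0003,0,0,3,0,0.0004,0.0003,-0.1,0,3,0,0,0,0,0,0],
)

```text
time_s: 12.67
eef_pos: [0.5523, 0.2335, 0.1406]
tcp_rot: [-0.002, 0.871, -0.491, 0.002]
wrist_force: [0.1, -0.5, 2.4]
gripper_width: 0.0398
```

```bash
python3 -c "
from pl import *
plan([(.5512,.2331,.139,-22)],step=.03)"
```

```text
t 12.67 p [0.5523 0.2335 0.1406] psi -58.8 tilt [0.28 0.09] F [ 0.13 -0.48  2.44] w 0.0398 q7 -1.12
tiltfix ax,ay [-0.29 -0.07] tau [-0.157  0.236 -0.047]
[-0,0.0002,0.0003,0,0,-6.1,-0.0001,0.0002,0.0003,0,0,-6.1,-0.0001,0.0002,0.0003,0,0,-6.1,-0.0001,0.0002,0.0003,0,0,-6.1,-0.0001,0.0002,0.0003,0,0,-6.1,-0.0001,0.0001,0.0003,0,0,-6.1]
```

Nothing down to about −74°. Go back the other way with the push kept.

Emit:
step_arm(
  plan=[0,0.001,0.001,-0.3,0,-4,0,0,0.0008,0,0,-4,0,0,0.0005,0,0,-4,0,0,0.0005,0,0,-4,0,0,0.0005,0,0,-4,0,0,0.0005,0,0,-4],
)

```text
time_s: 13.17
eef_pos: [0.5518, 0.2331, 0.1378]
tcp_rot: [0.001, 0.958, -0.286, 0.001]
wrist_force: [-1.0, -1.5, 5.7]
gripper_width: 0.0399
```

```bash
python3 -c "
from pl import *
plan([(.5514,.2332,.139,-22)],step=.03)"
```

```text
t 13.17 p [0.5518 0.2331 0.1378] psi -33.2 tilt [ 0.09 -0.09] F [-1.03 -1.5   5.7 ] w 0.0399 q7 -0.74
tiltfix ax,ay [ 0.03 -0.13] tau [-0.41   0.604  0.013]
[-0.0002,0.0001,-0.0006,0,0,-5.6,-0.0002,0,-0.0006,0,0,-5.6]
```

Emit:
step_arm(
  plan=[0,0,0,0,0,-4,0,0,0,0,0,-4,0,0,0,0,0,-3,0,0,0,0,0,-3,0,0,0,0,0,-3],
)

```text
time_s: 13.58
eef_pos: [0.5522, 0.2327, 0.1391]
tcp_rot: [0.0, 0.992, -0.128, 0.001]
wrist_force: [-0.9, 0.2, 3.3]
gripper_width: 0.0399
```

```bash
python3 -c "
from pl import *
plan([(.5514,.2332,.139,-22)],step=.03)"
```

```text
t 13.58 p [0.5522 0.2327 0.1391] psi -14.7 tilt [ 0.15 -0.04] F [-0.88  0.17  3.34] w 0.0399 q7 -0.46
tiltfix ax,ay [ 0.   -0.15] tau [-0.186  0.347 -0.021]
[-0.0005,-0.0001,0.0001,0,0,3.7,-0.0005,-0.0001,0.0001,0,0,3.7]
```

Emit:
step_arm(
  plan=[-0.0007,0,0.0005,0,-0.1,-3,0,0,0.0003,0,0,-3,0,0,0.0003,0,0,-3,0,0,0.0003,0,0,-3,0,0,0.0003,0,0,-3],
)

```text
time_s: 14.0
eef_pos: [0.5525, 0.2326, 0.139]
tcp_rot: [-0.0, 1.0, 0.015, 0.002]
wrist_force: [-1.1, 0.7, 3.2]
gripper_width: 0.04
```

```bash
python3 -c "
from pl import *
plan([(.5514,.2332,.139,-22)],step=.03)"
```

```text
t 14.00 p [0.5525 0.2326 0.139 ] psi 1.7 tilt [0.18 0.04] F [-1.09  0.73  3.23] w 0.0400 q7 -0.20
tiltfix ax,ay [-0.03 -0.18] tau [-0.138  0.233 -0.018]
[-0.0003,-0.0002,-0,0,0,5.9,-0.0003,-0.0001,-0,0,0,5.9,-0.0003,-0.0001,-0,0,0,5.9,-0.0003,-0.0001,-0,0,0,5.9]
```

Emit:
step_arm(
  plan=[-0.001,-0.0005,0.0005,0,-0.2,-3,-0.0004,-0.0003,0.0003,0,0,-3,-0.0003,0,0.0003,0,0,-3,-0.0003,0,0.0003,0,0,-3,-0.0003,0,0.0003,0,0,-3],
)

```text
time_s: 14.42
eef_pos: [0.5521, 0.2324, 0.1391]
tcp_rot: [-0.0, 0.988, 0.156, 0.002]
wrist_force: [1.2, 1.4, 3.1]
gripper_width: 0.0401
```

```bash
python3 -c "
from pl import *
plan([(.5514,.2332,.139,-22)],step=.03)"
```

```text
t 14.42 p [0.5521 0.2324 0.1391] psi 18.0 tilt [0.23 0.07] F [1.16 1.42 3.13] w 0.0401 q7 0.05
tiltfix ax,ay [ 0.   -0.24] tau [ 0.061 -0.067 -0.008]
[-0.0001,-0.0001,0,0,0,5.7,-0.0001,-0.0001,0,0,0,5.7,-0.0001,-0.0001,0,0,0,5.7,-0.0001,-0.0001,0,0,0,5.7,-0.0001,-0.0001,0,0,0,5.7,-0.0001,-0.0001,0,0,0,5.7,-0.0001,-0.0001,0,0,0,5.7]
```

Emit:
step_arm(
  plan=[-0.0006,-0.0006,0.0005,0,-0.2,-3,-0.0003,0,0.0003,0,0,-3,-0.0003,0,0.0003,0,0,-3,-0.0003,0,0.0003,0,0,-3],
)

```text
time_s: 14.75
eef_pos: [0.5524, 0.2324, 0.1394]
tcp_rot: [-0.0, 0.963, 0.268, 0.003]
wrist_force: [0.9, 1.2, 3.0]
gripper_width: 0.0396
```

```bash
python3 -c "
from pl import *
plan([(.5514,.2332,.139,-22)],step=.03)"
```

```text
t 14.75 p [0.5524 0.2324 0.1394] psi 31.1 tilt [0.3  0.09] F [0.91 1.24 3.03] w 0.0396 q7 0.25
tiltfix ax,ay [ 0.08 -0.3 ] tau [ 0.249 -0.221 -0.025]
[-0,-0.0001,0,0,0,5.9,-0.0001,-0.0001,0,0,0,5.9,-0.0001,-0.0001,0,0,0,5.9,-0.0001,-0.0001,0,0,0,5.9,-0.0001,-0.0001,0,0,0,5.9,-0.0001,-0.0001,0,0,0,5.9,-0.0001,-0.0001,0,0,0,5.9,-0.0001,-0.0001,0,0,0,5.9,-0.0001,-0.0001,0,0,0,5.9]
```

Emit:
step_arm(
  plan=[-0.001,-0.001,0.0006,0.1,-0.3,-3,-0.0004,0,0.0003,0,0,-3,-0.0003,0,0.0003,0,0,-3,-0.0003,0,0.0003,0,0,-3,0,0,0,0,0,0],
)

```text
time_s: 15.17
eef_pos: [0.5519, 0.2327, 0.1389]
tcp_rot: [-0.0, 0.926, 0.378, 0.002]
wrist_force: [0.6, 0.3, -0.4]
gripper_width: 0.04
```

```bash
python3 -c "
from pl import *
plan([(.5514,.2332,.139,-22)],step=.03)"
```

```text
t 15.17 p [0.5519 0.2327 0.1389] psi 44.4 tilt [0.24 0.13] F [ 0.61  0.35 -0.36] w 0.0400 q7 0.46
tiltfix ax,ay [ 0.08 -0.27] tau [ 0.066 -0.26  -0.073]
[-0,-0.0001,-0,0,0,6,-0,-0.0001,-0,0,0,6,-0,-0.0001,-0,0,0,6,-0,-0.0001,-0,0,0,6,-0,-0.0001,-0,0,0,6,-0,-0.0001,-0,0,0,6,-0,-0.0001,-0,0,0,6,-0,-0,-0,0,0,6,-0,-0,-0,0,0,6,-0.0001,-0,-0,0,0,6,-0.0001,-0,-0,0,0,6]
```

The force dropped to zero at the same height, so the tang has dropped into the lower slot. Push straight down, gently.

Emit:
step_arm(
  plan=[-0.0003,-0.0003,0.003,0,-0.2,0,0,0,0.002,0,0,0,0,0,0,0,0,0],
)

```text
time_s: 15.42
eef_pos: [0.552, 0.2328, 0.1338]
tcp_rot: [0.0, 0.926, 0.377, 0.001]
wrist_force: [1.2, 1.0, 0.5]
gripper_width: 0.0396
```

Emit:
step_arm(
  plan=[0,0,0.003,0,0,0,0,0,0.002,0,0,0,0,0,0,0,0,0],
)

```text
time_s: 15.67
eef_pos: [0.5515, 0.2329, 0.1278]
tcp_rot: [0.0, 0.926, 0.376, 0.001]
wrist_force: [1.2, 1.7, 0.6]
gripper_width: 0.0402
```

```bash
python3 -c "
from pl import *
plan([(.5514,.2332,.1191,44)],step=.03)"
```

```text
t 15.67 p [0.5515 0.2329 0.1278] psi 44.2 tilt [ 0.1  -0.01] F [1.2  1.66 0.56] w 0.0402 q7 0.45
tiltfix ax,ay [ 0.07 -0.07] tau [ 0.373 -0.272  0.017]
[0.0001,-0.0003,0.0087,0,0,0.2]
```

Emit:
step_arm(
  plan=[0,0,0.004,0,0,0,0,0,0.002,0,0,0,0,0,0,0,0,0],
)

```text
time_s: 15.92
eef_pos: [0.5512, 0.2331, 0.1208]
tcp_rot: [0.0, 0.926, 0.376, 0.0]
wrist_force: [1.6, 1.4, -0.1]
gripper_width: 0.04
```

Emit:
step_arm(
  plan=[0,0,0.003,0,0,0,0,0,0.001,0,0,0,0,0,0,0,0,0],
)

```text
time_s: 16.17
eef_pos: [0.5515, 0.233, 0.1165]
tcp_rot: [0.0, 0.927, 0.376, 0.001]
wrist_force: [-0.0, 0.9, 3.0]
gripper_width: 0.0396
```

```bash
python3 -c "
from pl import *
plan([(.5514,.2332,.1191,44)],step=.03)
L=[camera('scene') for _ in range(3)];I=np.mean([l['image'] for l in L],0)
cv2.imwrite('pics/i.png',cv2.convertScaleAbs(cv2.resize(I[150:225,300:400].astype(np.uint8),(800,600),interpolation=cv2.INTER_CUBIC),alpha=1.2))"
```

```text
t 16.17 p [0.5515 0.233  0.1165] psi 44.2 tilt [ 0.09 -0.02] F [-0.04  0.92  3.02] w 0.0396 q7 0.46
tiltfix ax,ay [ 0.07 -0.05] tau [ 0.14   0.086 -0.02 ]
[0.0001,-0.0002,-0.0026,0,0,0.2]
```

View pics/i.png

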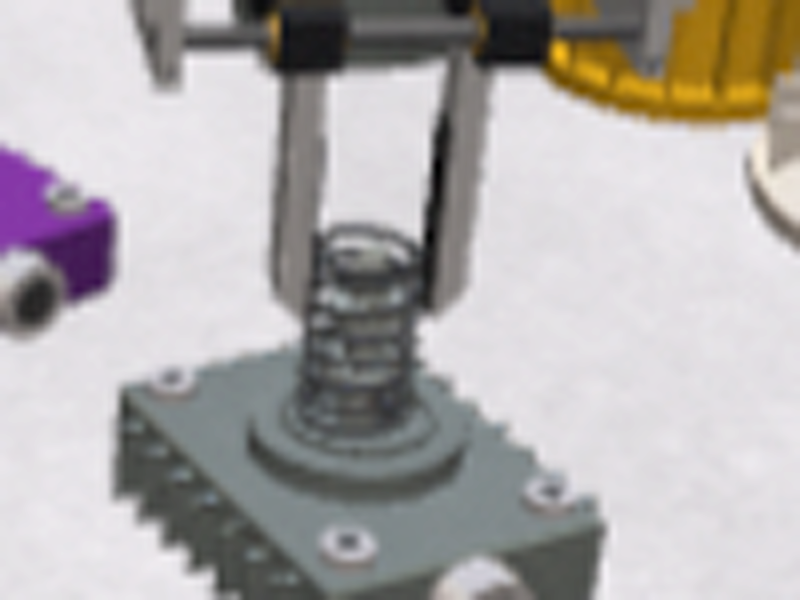

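The spring stands inside the rim on the seat (foot at about (358,435)), with 3 N of contact at the expected height. Unload, open and withdraw upward.

Emit:
step_arm(
  plan=[0,0,-0.003,0,0,0,0,0,-0.0005,0,0,0,0,0,0,0,0,0],
)

```text
time_s: 16.57
eef_pos: [0.5514, 0.233, 0.1206]
tcp_rot: [0.0, 0.927, 0.376, 0.001]
wrist_force: [0.0, 0.5, 0.1]
gripper_width: 0.04
```

Emit:
step_arm(
  plan=[0,0,0,0,0,0,0,0,0,0,0,0,0,0,0,0,0,0,0,0,0,0,0,0,0,0,0,0,0,0,0,0,0,0,0,0],
  jaw=0.6,
)

```text
time_s: 17.07
eef_pos: [0.5509, 0.2326, 0.1204]
tcp_rot: [0.001, 0.927, 0.376, 0.0]
wrist_force: [0.0, -0.3, 0.7]
gripper_width: 0.0739
```

Emit:
step_arm(
  plan=[0,0,-0.01,0,0,0,0,0,-0.02,0,0,0,0,0,-0.025,0,0,0,0,0,-0.03,0,0,0,0,0,-0.03,0,0,0,0,0,-0.03,0,0,0,0,0,-0.015,0,0,0,0,0,0,0,0,0,0,0,0,0,0,0],
)

```text
time_s: 17.82
eef_pos: [0.5499, 0.2315, 0.2929]
tcp_rot: [0.001, 0.927, 0.376, 0.0]
wrist_force: [0.9, -0.4, -0.3]
gripper_width: 0.0749
```

```bash
python3 -c "
from pl import *
plan([(.5514,.2332,.26,44)],step=.1,rot=90)
L=[camera('scene') for _ in range(3)];I=np.mean([l['image'] for l in L],0)
cv2.imwrite('pics/j.png',np.hstack([cv2.convertScaleAbs(cv2.resize(I[150:225,315:375].astype(np.uint8),(400,500),interpolation=cv2.INTER_CUBIC),alpha=1.2),cv2.resize(I.astype(np.uint8),(400,500))]))"
```

```text
t 17.82 p [0.5499 0.2315 0.2929] psi 44.1 tilt [ 0.04 -0.08] F [ 0.9  -0.41 -0.32] w 0.0749 q7 0.41
tiltfix ax,ay [0.09 0.03] tau [0.012 0.023 0.03 ]
[0.0022,-0.0002,0.0329,0,0,0.1]
```

View pics/j.png

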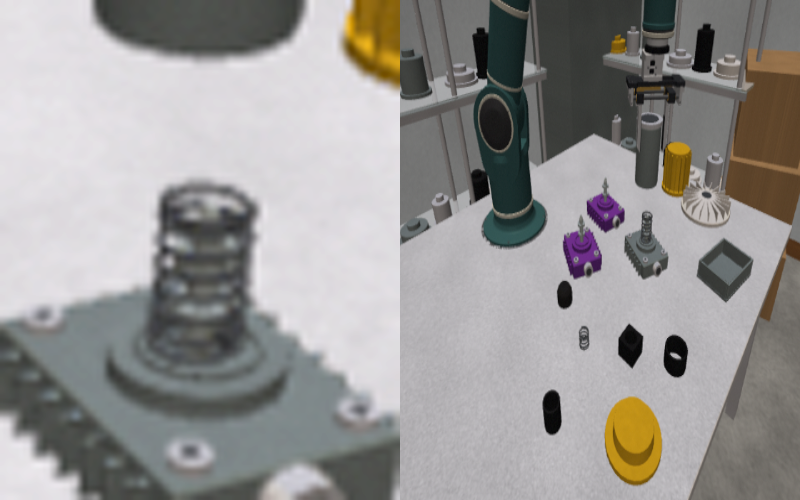

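The spring stands upright on the seat around the rod, the gripper is clear, and the other parts are where they were. I hand in.

```bash
python3 -c "
from station import *
print(close_job())"
```

```text
the job is handed in; nothing more can be done
None
```

The tall spring now stands upright on the grey housing's seat around the rod. The gripper has let go and is well clear of it, and the job was handed in at about 18 s of the 58 s allowed.

- **Threading:** The tang went through the upper collar's slot with no measurable resistance. It snagged on the lower collar at the expected height. I kept a light push of about 3–4 N, briefly 5.7 N, and twisted first one way and then the other until the force dropped to zero.
- **Seating:** The spring met the seat where expected, with 3 N of contact. I unloaded it before opening the gripper.
- **Last picture:** The spring stands inside the seat's rim, and the small black parts and the short spring are where they were.
- **Disagreements:** The lower slot let the tang through at about +29° by my reckoning. The stated limit is about +19° (0.75 rad from the housing's +x), so my estimate of the tang's angle was probably some 10° off, or the spring turned slightly in the grip. The two cameras' rod positions also differed by 1–2 mm, and I used a compromise between them.

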